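Roll a round blank until its line faces up, then set the fence against it

TASK

With the fence left parked, roll the round wooden blank along the grey bed of the marking board, without lifting it and pressing only gently, until the red line along its side faces straight up. Then slide the fence up gently, so as not to knock the blank on, until it just touches the blank along its length, the line still facing straight up, and let go. Leave the other things on the bench where they are.

Things in the scene. Friction and masses are not known exactly. Their poses are not given: they have to be found in the camera images.
- jig: marking board fixed to the bench, plywood with a grey grit sheet. Origin: underside, at the middle of the rolling bed. x = across the bed (along the blank and the fence), y = rolling direction towards the parked fence, z up. The board is 210 mm wide in x and reaches from y = -210 to y = +320 mm; its top, on which the blank lies, is level at z = 18 mm. At the -y end a dark wooden curb, from y = -210 to -192 mm, stands 14 mm above the bed.
- blank_center (a point): centre of the round wooden blank, a cylinder 76 mm in diameter and 160 mm long, 0.25 to 0.5 kg, too thick to grasp; x = its axis, nearly parallel to the jig's x. Pressed on top with 5 to 15 N it rolls without slip (38 mm turn it 1 rad) and stays where left, but rolls easily: nudged at 50 mm/s it coasts 5 mm, below 15 mm/s not at all. Over 50 N dents it.
- line (a point): middle of the red line, 7 mm wide, painted along the whole length of the blank on its round surface, 38 mm from the axis, and down the radius on both end faces; z = straight out of the blank through the line (straight up when the line faces up), x = along the blank's axis. At the start the line faces sideways or down, at least 0.9 rad from up.
- fence_face (a point): point on the fence's upright front face that looks towards the blank (to the jig's -y), mid-length, 27 mm above the bed; axes as the jig's. The aluminium fence is 200 mm long in x; the face plate is 16 mm thick and its top 52 mm above the bed, with a foot 18 mm high reaching 92 mm behind the face.
- fence_grip (a point): middle of the fence's red handle, an upright block 70 mm long (x), 22 mm thick (y), standing on the foot and reaching 78 mm above the bed; this point is 55 mm above the bed and 60 mm behind the face (jig's +y). 33 mm are free between handle and face plate.
- fence (a joint): travel of the fence along the board in m: 0 fully parked (face at y = +215 mm in the jig's frame), growing as it slides to the jig's -y, at most 0.34; it starts between 0 and 0.02. It slides stiffly (about 4 N) and stays where it is left.
- glue: yellow glue bottle with an orange cap, 56 mm wide, 150 mm tall, bystander, origin at the middle of its underside
- hammer: hammer, 260 mm long, bystander, origin at the middle of its underside
- sander: cork sanding block with a wooden grip, 110 x 65 x 40 mm, bystander, origin at the middle of its underside
- screws: glass jar with a steel lid, 64 mm wide, 75 mm tall, bystander, origin at the middle of its underside
- square: try square, dark wooden stock and a 150 mm steel blade, lying flat, bystander, origin at the middle of its underside
- offcut: dark wooden offcut, 140 x 60 x 30 mm, bystander, origin at the middle of its underside
- driver: green-handled screwdriver, 200 mm long, bystander, origin at the middle of its underside
Things that resemble listed ones, but are neither listed nor needed, are in the scene too. What is shaped like the part that bears blank_center but blue, pink or white is not meant.

How it is judged:
By the outcome, as a careful person would: the job done as asked, in the order asked, and still so for the second after the job is handed in, with the robot touching nothing.
It also fails if it takes over 69 s, if anything falls off the work surface, if the arm or the gripper's body presses on something with over 40 N, if the wrist force passes 120 N, or if a joint passes its speed limit or range.

ROBOT

A 6-joint arm with a two-finger parallel gripper is mounted at the origin on the work surface. World frame = base frame: x ahead of the robot, y to its left, z up, the work surface at z = 0. Lengths are in mm, angles in rad, forces in N, time in s.
With the tool pointing down it reaches from about 350 to 775 mm from the base axis. Payload 7.3 kg.
Tool frame: the origin (TCP) lies midway between the tips of the shut fingers; the grasp point (between the pads) lies 19 mm behind it; x points along the fingers, y is the direction in which the jaws open and shut, and the axes are right-handed (so a half turn about x gives the same grasp; the last joint's range is limited). The gripper opens to 92 mm and grips with 3 to 60 N. Pads are 19 mm wide; open, the fingers measure 130 mm over their backs; the gripper's body (75 mm by 190 mm) begins 47 mm behind the grasp point.
Start: joints at [-1.427, 0.342, 1.524, -0, 1.275, -0.146], TCP at [150.047, -503.121, 226.741] pointing down, gripper open.
Joint ranges: [-2.53, 2.53], [-0.77, 2.02], [0.04, 2.7], [-1, 4.14], [0.28, 2.66], [-3.11, 3.11]. Speed limits (rad/s): [2.57, 2.57, 3.14, 3.14, 3.14, 3.14].

INTERFACE

Orientations are given as [roll, pitch, yaw] about the fixed x, y, z axes, in that order (R = Rz(yaw) Ry(pitch) Rx(roll)).
In Python, from plant import bot gives the robot as it stands. The module is installed in compiled form; this text tells all that it offers.
- The arm moves only by the shell command python3 -m handwheel 'ROWS' [OPENING]. ROWS is JSON, a list that holds one entry, the list of rows, each a list of 4 numbers: the shift along the tool's x, y, z in cm, then the turn about the tool's x in rad. A call has 1 to 8 rows; each row shifts and turns the commanded pose from where the row before left it, along the tool's axes as they then stand; what a row does not reach is not made up. A row lasts 1/12 s, in which the tool goes at most 41.7 mm and 7.16 degrees, less where a joint would pass 70% of its speed; a pose out of reach is approached as far as the arm can. A call is refused whole if a number of a shift passes 4.17 or a number of a turn 0.125, either way. A call with a gripper value outside its range is refused whole. OPENING is the opening, from 0 (shut) to 1 (fully open), set as the call begins (- or left out, the last holds). The fingers move at their own pace and stop on an object; the grip force is fixed at half the most. Time passes only in rows, so rows that do not move let the fingers close. It gives the time, the measured TCP pose, the force and the opening at its end, in the units of the state.
- bot.get_obs(): the state, without advancing time (a new reading comes with each control period).
- bot.capture(name): name is "side" or "top" or "wrist"; returns (picture, depth): 420x560x3 uint8, red, green, blue; 420x560 float32, mm along the optical axis (not along the pixel's ray), 0 where there is no reading.
- bot.camera_model(name): a dict with "fx", "fy", "cx", "cy" (pixels), "position" and "rotation" of the camera in the world. Camera axes: x right, y down, z forward; pixel columns grow to the right and rows downward; lengths in mm; the calibration is good to about 2 mm. The wrist camera is an equidistant fisheye: a pixel r from the principal point sees the ray r / f radians off the axis. A picture is of the moment at which its call begins: read the wrist's pose just before it. camera_model takes no time and is no camera call; for the wrist camera it gives the pose at the moment of the call.
- bot.close_job(): hands the job in, once; it reports no verdict.
Trained networks look in the newest picture that a camera, given by its name, has taken for a name from the list of things; names that differ only in an ending like _2 or _b are one class to them, and where a whole thing is asked for, a point or a joint stands for the part that bears it (a point fixed in the world has none). Each returns a list of dicts, best first, with "conf" (0 to 1); they miss things now and then, are a little off and sometimes report something else, mostly with a low value. They report only what shows in the picture. A call takes as long as a camera call. They do not tell look-alikes from the thing itself.
- bot.find_in(camera, label): "bbox" ([left, top, width, height] in pixels, round what is visible of it).
- bot.spot_point(camera, label): "point" ([column, row] in pixels: a listed point, or the origin of a listed thing).
The state is a dict: "time": time; "joint_positions": joint angles; "dq": joint speeds; "tau": joint torques, N m; "tool_pos": TCP position; "tcp_rot": TCP orientation; "contact_force": force on the tool from outside, world axes, zero at the start; "moment": the same for the moment, N m; "grip_width": finger opening in mm.
Only numpy, scipy, OpenCV 4.12 (cv2) and the standard library are available. Lean on these libraries where they do the work, as an engineer would, in place of code of your own. Each camera call takes 0.05 s, during which the arm holds its last target.

## Working session

There is one attempt and no reset: what is moved stays moved. The work goes in short steps, Python scripts to look and compute and a shell command to move; the robot and the scene stay as the last step left them, time stands still between calls to the robot, and variables do not carry over. Pictures are saved under pics/ and viewed, and the job is handed in when it is done.

```bash
mkdir -p pics; cat > h.py <<'E'
import numpy as np, cv2
from plant import bot
def snap(cam,name):
    rgb,d=bot.capture(cam); cv2.imwrite(f'pics/{name}.png',rgb[:,:,::-1]); np.save(f'pics/{name}_d.npy',d); return rgb,d
def px2w(m,u,v,z):
    # pinhole with depth
    p=np.array([(u-m['cx'])/m['fx']*z,(v-m['cy'])/m['fy']*z,z]); return np.array(m['rotation'])@p+np.array(m['position'])
def ray_plane(m,u,v,zw):
    r=np.array(m['rotation'])@np.array([(u-m['cx'])/m['fx'],(v-m['cy'])/m['fy'],1]); p=np.array(m['position']); return p+r*(zw-p[2])/r[2]
def proj(m,P):
    q=np.array(m['rotation']).T@(np.array(P)-np.array(m['position'])); return m['cx']+m['fx']*q[0]/q[2],m['cy']+m['fy']*q[1]/q[2]
E
python3 - <<'E'
from h import *
for c in ['top','side']:
    m=bot.camera_model(c); print(c,{k:np.round(v,3).tolist() for k,v in m.items()})
    snap(c,c+'0')
    for l in ['jig','blank_center','line','fence_face','fence_grip']:
        print(l,[(np.round(r['point'],1).tolist(),round(r['conf'],2)) for r in bot.spot_point(c,l)[:3]])
print(bot.get_obs())
E
```

```text
top {'fx': 513.817, 'fy': 513.817, 'cx': 280.397, 'cy': 203.58, 'position': [291.23, -70.213, 1526.018], 'rotation': [-2.975, 0.023, -1.561]}
jig [([281.7, 210.2], 0.78)]
blank_center [([453.4, 215.2], 0.69), ([278.1, 201.7], 0.63), ([116.1, 207.2], 0.6)]
line [([441.9, 296.7], 0.58), ([112.4, 206.6], 0.5), ([461.7, 213.5], 0.44)]
fence_face [([207.2, 205.9], 0.92)]
fence_grip [([185.7, 205.6], 0.59)]
side {'fx': 420.092, 'fy': 420.092, 'cx': 281.659, 'cy': 209.139, 'position': [259.836, 683.942, 814.012], 'rotation': [-2.307, -0.019, -2.771]}
jig [([280.2, 241.9], 0.79), ([327.8, 357.8], 0.42)]
blank_center [([273.5, 232.1], 0.9), ([402.7, 160.9], 0.8), ([341.1, 138.3], 0.64)]
line [([342.8, 123.4], 0.62), ([183.5, 400.3], 0.48), ([408.2, 150.5], 0.48)]
fence_face [([245.2, 291.2], 0.91), ([193.8, 233.4], 0.27)]
fence_grip [([208.0, 208.9], 0.66), ([229.4, 304.1], 0.62), ([322.0, 171.8], 0.32)]
{'time': 0.6, 'joint_positions': array([-1.42701488e+00,  3.41970467e-01,  1.52413924e+00, -9.79349485e-06,
        1.27540690e+00, -1.46000789e-01]), 'dq': array([ 9.57480080e-04, -8.31772577e-05,  7.03982488e-05,  2.59854463e-04,
        2.27154557e-04, -1.21799587e-03]), 'tau': array([ 7.69292683e-05, -4.30925059e+01, -2.44396073e+01,  7.19143404e-02,
        4.82754596e-02, -1.27763340e-05]), 'tool_pos': array([ 150.03310036, -503.10319507,  226.74212655]), 'tcp_rot': array([ 1.30220697,  1.5707197 , -1.5496006 ]), 'contact_force': array([-0.56371769,  0.53954862, -1.22763381]), 'moment': array([ 0.00063745, -0.03584943, -0.05040216]), 'grip_width': 91.55760937063802}
```

View pics/top0.png

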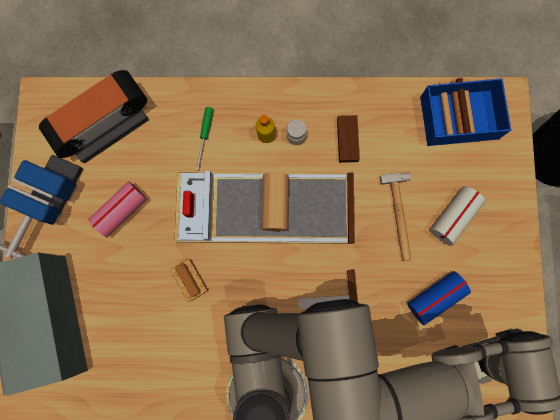

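View pics/side0.png

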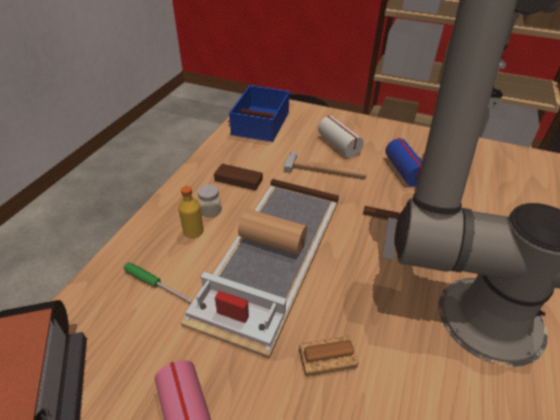

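```bash
cat >> h.py <<'E'
from scipy.spatial.transform import Rotation as Ro
def cam(c):
    m=dict(bot.camera_model(c)); r=np.array(m['rotation'])
    if r.size==3: m['rotation']=Ro.from_euler('xyz',r).as_matrix()
    return m
E
python3 - <<'E'
from h import *
for c,pts in [('top',dict(jig=(281.7,210.2),blank=(278.1,201.7),ff=(207.2,205.9),fg=(185.7,205.6),bedR1=(348,175),bedR2=(348,242),bl1=(265,200),bl2=(288,200),e1=(275,172),e2=(276,230))),('side',dict(blank=(273.5,232.1),grip=(229.4,304),ff=(245,291)))]:
    m=cam(c); d=np.load(f'pics/{c}0_d.npy')
    for k,(u,v) in pts.items(): 
        z=d[int(round(v)),int(round(u))]; print(c,k,z,px2w(m,u,v,z).round(1))
for c,(x,y,w,h) in [('side',(180,180,170,170)),('top',(170,160,190,95))]:
    im=cv2.imread(f'pics/{c}0.png')[y:y+h,x:x+w]; s=min(800/w,600/h); cv2.imwrite(f'pics/{c}0z.png',cv2.resize(im,None,fx=s,fy=s,interpolation=cv2.INTER_CUBIC))
E
```

```text
top jig 1461.8851 [515.1 -38.5  81.6]
top blank 1454.3011 [537.6 -28.3  93.3]
top ff 1478.9215 [527.8 176.3  71.8]
top fg 1454.5446 [524.1 233.1  97.3]
top bedR1 0.0 [ 291.2  -70.2 1526. ]
top bedR2 1501.5739 [ 431.4 -231.8   22.5]
top bl1 1466.248 [544.    9.4  83.2]
top bl2 1531.2286 [555.9 -55.5  17.7]
top e1 1472.6044 [624.5 -18.4  89.6]
top e2 1489.356 [462.5 -21.7  45.3]
side blank 1027.9921 [527.8  11.   82.1]
side grip 862.97485 [531.4 243.5  88.4]
side ff 912.42834 [522.6 188.5  68.4]
```

View pics/side0z.png

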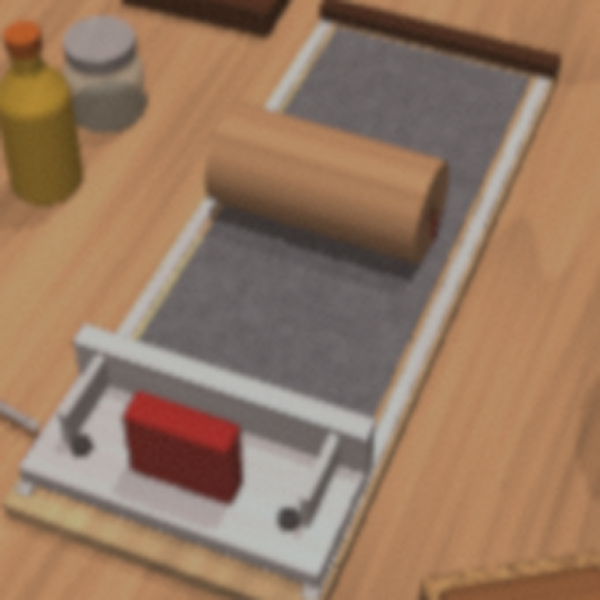

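View pics/top0z.png

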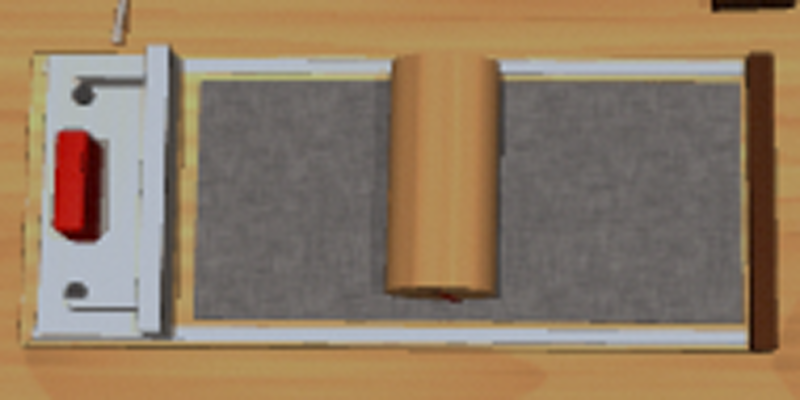

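```bash
python3 - <<'E'
from h import *
o=bot.get_obs(); R=Ro.from_euler('xyz',o['tcp_rot']).as_matrix(); print(R.round(3))
m=cam('wrist'); print({k:np.round(v,3).tolist() for k,v in m.items()})
print('cam in tool', (R.T@(np.array(m['position'])-o['tool_pos'])).round(1), (R.T@m['rotation']).round(2))
# jig yaw from depth of top: fit fence face plate top and curb
mt=cam('top'); d=np.load('pics/top0_d.npy')
vv,uu=np.mgrid[165:255,170:365]; z=d[165:255,170:365]
P=np.stack([(uu-mt['cx'])/mt['fx']*z,(vv-mt['cy'])/mt['fy']*z,z],-1)@mt['rotation'].T+mt['position']; P=P[z>0]
print('bed z',np.median(P[(P[:,2]>5)&(P[:,2]<30)][:,2]))
b=P[(P[:,2]>50)&(P[:,1]<60)&(P[:,1]>-90)]
# per x slice, cylinder fit center y
from scipy.optimize import least_squares
def f(p): # y0, slope, zc ; x ref 540
    yc=p[0]+p[1]*(b[:,0]-540); return np.hypot((b[:,1]-yc)/np.sqrt(1+p[1]**2),b[:,2]-p[2])-38
b=b[(b[:,0]>475)&(b[:,0]<620)]
r=least_squares(f,[-27,0,56],loss='soft_l1'); print('blank',r.x,len(b),np.abs(r.fun).mean(), b[:,0].min(),b[:,0].max())
t=P[(P[:,2]>62)&(P[:,1]>140)&(P[:,1]<205)]; print('plate top',t.min(0),t.max(0),np.polyfit(t[:,0],t[:,1],1),len(t))
E
```

```text
[[ 0.     0.286 -0.958]
 [-0.    -0.958 -0.286]
 [-1.     0.     0.   ]]
{'fx': 325.192, 'fy': 325.192, 'cx': 277.211, 'cy': 211.728, 'position': [220.55, -482.337, 384.636], 'rotation': [[0.286, -0.923, -0.258], [-0.958, -0.276, -0.077], [-0.0, 0.269, -0.963]]}
cam in tool [-157.9    0.3  -73.5] [[ 0.   -0.27  0.96]
 [ 1.    0.   -0.  ]
 [-0.    0.96  0.27]]
bed z 17.782916262035315
blank [-1.74465147e+01 -1.47434098e-02  5.61062682e+01] 1298 1.98540393819597 475.0981863000102 619.8692383834461
plate top [434.77013792 171.56772115  62.02792362] [634.60478693 204.76459783  79.06556664] [5.67024252e-03 1.77806935e+02] 410
```

```bash
cat >> h.py <<'E'
def plan(target,yawz=None,n=None,obs=None):
    """rows to reach target TCP; yawz: world direction angle of tool z"""
    o=obs or bot.get_obs(); R=Ro.from_euler('xyz',o['tcp_rot']).as_matrix(); p=np.array(o['tool_pos'])
    cur=np.arctan2(R[1,2],R[0,2]); dy=0 if yawz is None else (yawz-cur+np.pi)%(2*np.pi)-np.pi
    D=np.array(target)-p
    n=n or int(max(np.ceil(np.linalg.norm(D)/40),np.ceil(abs(dy)/.12),1))
    rows=[]
    for k in range(n):
        Rk=Ro.from_euler('z',dy*k/n).as_matrix()@R
        s=Rk.T@(D/n)/10; rows.append([round(float(a),2) for a in s]+[round(float(-dy/n),3)])
    return rows
def st():
    o=bot.get_obs(); R=Ro.from_euler('xyz',o['tcp_rot']).as_matrix()
    print('t',round(o['time'],2),'p',o['tool_pos'].round(1),'zyaw',np.arctan2(R[1,2],R[0,2]).round(4),'F',o['contact_force'].round(1),'w',round(o['grip_width'],1),'q',o['joint_positions'].round(2))
E
python3 - <<'E'
from h import *
print(plan([362,-91,180],-np.pi/2,14))
E
```

```text
[[0.33, -2.39, -2.29, -0.092], [0.33, -2.17, -2.5, -0.092], [0.33, -1.93, -2.69, -0.092], [0.33, -1.68, -2.85, -0.092], [0.33, -1.41, -2.99, -0.092], [0.33, -1.13, -3.11, -0.092], [0.33, -0.84, -3.2, -0.092], [0.33, -0.55, -3.26, -0.092], [0.33, -0.24, -3.3, -0.092], [0.33, 0.06, -3.31, -0.092], [0.33, 0.36, -3.29, -0.092], [0.33, 0.66, -3.24, -0.092], [0.33, 0.95, -3.17, -0.092], [0.33, 1.24, -3.07, -0.092]]
```

```bash
python3 -m handwheel '[[[0.3,-2.4,-2.3,-0.092],[0.3,-2.2,-2.5,-0.092],[0.3,-1.9,-2.7,-0.092],[0.3,-1.7,-2.85,-0.092],[0.3,-1.4,-3.0,-0.092],[0.3,-1.1,-3.1,-0.092],[0.3,-0.8,-3.2,-0.092]]]' 0
python3 -c "
from h import *
st();print(plan([362,-91,140],-np.pi/2,7))"
```

```text
time: 1.18
tool_pos: [256.6, -295.8, 205.7]
tcp_rot: [1.21, 1.57, -0.994]
contact_force: [1.3, 0.3, 0.4]
grip_width: 49.6
t 1.18 p [ 256.6 -295.8  205.7] zyaw -2.2037 F [1.3 0.3 0.4] w 49.6 q [-1.05  0.12  1.89  0.    1.14 -0.42]
[[0.94, -0.52, -3.25, -0.09], [0.94, -0.22, -3.28, -0.09], [0.94, 0.08, -3.29, -0.09], [0.94, 0.37, -3.27, -0.09], [0.94, 0.67, -3.22, -0.09], [0.94, 0.95, -3.15, -0.09], [0.94, 1.23, -3.05, -0.09]]
```

```bash
python3 -m handwheel '[[[0.9,-0.5,-3.2,-0.09],[0.9,-0.2,-3.3,-0.09],[0.9,0.1,-3.3,-0.09],[0.9,0.4,-3.3,-0.09],[0.9,0.7,-3.2,-0.09],[0.9,0.9,-3.1,-0.09],[0.9,1.2,-3.0,-0.09],[0,0,0,0]]]' 0
python3 -c "
from h import *
st();print(plan([362,-91,45],-np.pi/2))"
```

```text
time: 1.85
tool_pos: [363.4, -90.0, 141.6]
tcp_rot: [-2.595, 1.568, 2.12]
contact_force: [-1.1, 0.7, 0.2]
grip_width: 1.2
t 1.85 p [363.4 -90.  141.6] zyaw -1.5685 F [-1.1  0.7  0.2] w 1.2 q [-0.45  0.18  2.03  0.    0.94 -0.45]
[[3.22, -0.04, 0.04, 0.001], [3.22, -0.04, 0.04, 0.001], [3.22, -0.04, 0.04, 0.001]]
```

```bash
python3 -m handwheel '[[[3.2,0,0,0],[3.2,0,0,0],[3.2,0,0,0],[0,0,0,0]]]' 0
python3 - <<'E'
from h import *
st(); m=cam('wrist'); rgb,d=snap('wrist','w1'); print(m['position'],m['rotation'].round(3)); np.savez('pics/w1m.npz',**m)
snap('top','top1')
print(bot.spot_point('wrist','line')[:3], bot.spot_point('wrist','blank_center')[:2])
E
```

```text
time: 2.18
tool_pos: [359.7, -93.2, 43.0]
tcp_rot: [-2.002, 1.562, 2.703]
contact_force: [-1.6, -0.2, -0.9]
grip_width: 0.4
t 2.18 p [359.7 -93.2  43. ] zyaw -1.5782 F [-1.6 -0.2 -0.9] w 0.4 q [-0.46  0.37  2.15 -0.    0.64 -0.45]
[362.6528443  -21.27825634 201.11996194] [[ 1.    -0.005 -0.01 ]
 [-0.007 -0.964 -0.265]
 [-0.008  0.265 -0.964]]
[] []
```

View pics/w1.png

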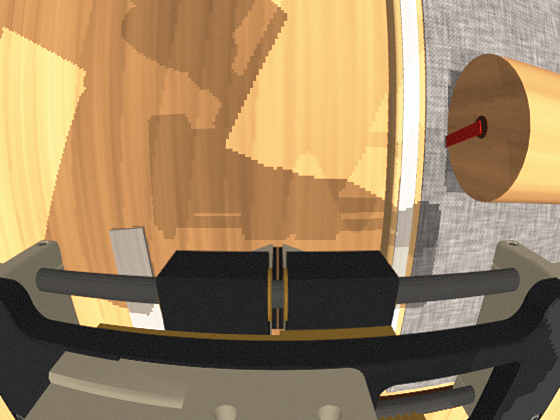

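View pics/top1.png

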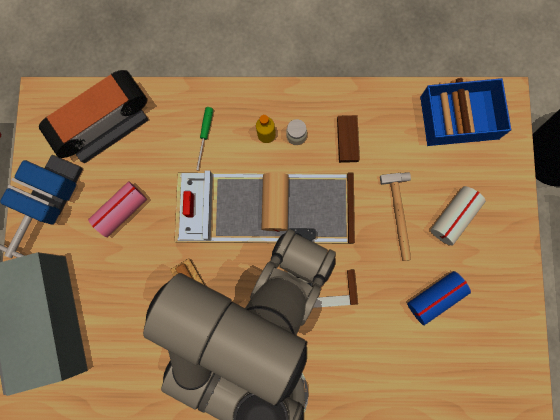

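```bash
cat >> h.py <<'E'
def fray(m,u,v):
    dx,dy=u-m['cx'],v-m['cy']; r=np.hypot(dx,dy); th=r/m['fx']
    c=np.array([dx/r*np.sin(th),dy/r*np.sin(th),np.cos(th)]) if r>0 else np.array([0,0,1.]); return m['rotation']@c
def fproj(m,P):
    q=m['rotation'].T@(np.array(P)-m['position']); th=np.arctan2(np.hypot(q[0],q[1]),q[2]); a=np.arctan2(q[1],q[0]); return m['cx']+m['fx']*th*np.cos(a),m['cy']+m['fy']*th*np.sin(a)
def fplane(m,u,v,ax,val):
    r=fray(m,u,v); return m['position']+r*(val-m['position'][ax])/r[ax]
E
python3 - <<'E'
from h import *
m=dict(np.load('pics/w1m.npz')); d=np.load('pics/w1_d.npy')
# face x from depth
xs=[]
for u,v in [(482,126),(500,90),(500,160),(515,120)]:
    r=fray(m,u,v); zc=d[v,u]; s=zc/(m['rotation'].T@r)[2]; print((u,v),(m['position']+r*s).round(1)); xs.append((m['position']+r*s)[0])
xf=np.mean(xs)
im=cv2.imread('pics/w1.png'); hsv=cv2.cvtColor(im,cv2.COLOR_BGR2HSV)
red=((hsv[:,:,0]<8)|(hsv[:,:,0]>172))&(hsv[:,:,1]>170)&(hsv[:,:,2]>60); red[:, :430]=0; red[200:]=0
vv,uu=np.nonzero(red); P=np.array([fplane(m,u,v,0,xf) for u,v in zip(uu,vv)])
print(len(P)); 
# line direction via centre pin
c=fplane(m,482,126,0,xf); print('pin',c.round(1))
# circle fit: silhouette points
S=np.array([fplane(m,u,v,0,xf) for u,v in [(447,140),(452,90),(470,62),(490,55),(455,170),(470,192),(488,201),(528,118),(525,150),(515,180),(523,85)]])
A=np.c_[2*S[:,1:],np.ones(len(S))]; q=np.linalg.lstsq(A,(S[:,1:]**2).sum(1),rcond=None)[0]; print('circle',q[:2],np.sqrt(q[2]+q[0]**2+q[1]**2))
mu=P[:,1:].mean(0); w,V=np.linalg.eigh(np.cov(P[:,1:].T)); v=V[:,1]; 
for cc in (c[1:],q[:2]):
    e=mu-cc; print('phi from up (toward -y positive) mean', np.arctan2(-e[0],e[1]))
v=v*np.sign(v@(mu-q[:2])); print('axis',np.arctan2(-v[0],v[1]))
E
```

```text
(482, 126) [463.7 -16.9  57.6]
(500, 90) [465.5   1.   70.2]
(500, 160) [464.3 -32.   74. ]
(515, 120) [465.1 -13.   82.5]
468
pin [464.7 -16.8  56.2]
circle [-16.79911112  55.40290017] 37.30283574098091
phi from up (toward -y positive) mean 2.8783362181507908
phi from up (toward -y positive) mean 2.864572850927088
axis 2.8737131818634785
```

```bash
python3 -m handwheel '[[[0,3.7,-0.1,0],[0,3.7,-0.1,0],[0,3.7,-0.1,0],[0,3.7,-0.1,0],[0,3.7,-0.1,-0.008],[0,0,0,0],[0,0,0,0]]]' 1
python3 - <<'E'
from h import *
st(); m=cam('wrist'); np.savez('pics/w2m.npz',**m); rgb,d=snap('wrist','w2')
E
```

```text
time: 2.97
tool_pos: [550.0, -91.0, 48.9]
tcp_rot: [1.244, 1.566, -0.325]
contact_force: [-0.7, -0.3, -0.4]
grip_width: 42.6
t 2.97 p [550.  -91.   48.9] zyaw -1.5691 F [-0.7 -0.3 -0.4] w 42.6 q [-0.3   0.6   1.65 -0.    0.89 -0.3 ]
```

View pics/w2.png

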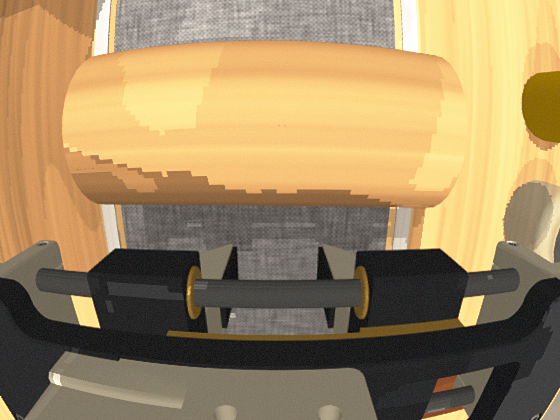

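```bash
python3 -m handwheel '[[[0.2,-0.1,-0.3,0],[0.2,-0.1,-0.3,0],[0.1,-0.1,-0.3,0],[0,-0.1,-0.3,0],[0,0,-0.2,0],[0,0,-0.2,0],[0,0,-0.2,0],[0,0,-0.2,0]]]' 1
python3 -m handwheel '[[[0,0,-0.2,0],[0,0,-0.2,0],[0,0,-0.2,0],[0,0,-0.2,0],[0,0,-0.2,0],[0,0,-0.2,0],[0,0,-0.2,0],[0,0,-0.2,0]]]' 1
python3 - <<'E'
from h import *
st(); m=cam('wrist'); np.savez('pics/w3m.npz',**m); rgb,d=snap('wrist','w3')
E
```

```text
time: 3.68
tool_pos: [543.8, -70.5, 41.8]
tcp_rot: [0.909, 1.571, -0.661]
contact_force: [1.2, -0.6, 0.9]
grip_width: 91.7
time: 4.35
tool_pos: [543.7, -54.5, 41.7]
tcp_rot: [0.423, 1.571, -1.147]
contact_force: [-0.0, -0.1, 0.8]
grip_width: 91.5
t 4.35 p [543.7 -54.5  41.7] zyaw -1.5698 F [-0.  -0.1  0.8] w 91.5 q [-0.24  0.59  1.69 -0.    0.86 -0.24]
```

View pics/w3.png

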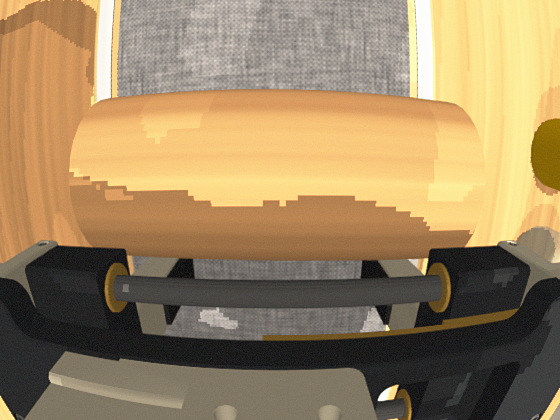

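```bash
for i in 1; do python3 -m handwheel '[[[0,0,-0.2,0],[0,0,-0.2,0],[0,0,-0.3,0],[0,0,-0.3,0],[0,0,-0.3,0],[0,0,-0.3,0],[0,0,-0.3,0],[0,0,-0.3,0]]]' 1
python3 -m handwheel '[[[0,0,-0.3,0],[0,0,-0.3,0],[0,0,-0.3,0],[0,0,-0.3,0],[0,0,-0.3,0],[0,0,-0.3,0],[0,0,-0.3,0],[0,0,-0.3,0]]]' 1
python3 -m handwheel '[[[0,0,-0.3,0],[0,0,-0.3,0],[0,0,-0.3,0],[0,0,-0.2,0],[0,0,-0.2,0],[0,0,-0.1,0],[0,0,-0.1,0],[0,0,-0.1,0]]]' 1; done
cat >> h.py <<'E'
def wlook(name):
    st(); m=cam('wrist'); np.savez(f'pics/{name}m.npz',**m); rgb,d=snap('wrist',name)
    return m,rgb,d
def blankfit(m,d,step=2):
    vv,uu=np.mgrid[0:420:step,60:500:step]; P=[]
    for u,v in zip(uu.ravel(),vv.ravel()):
        if d[v,u]>0:
            r=fray(m,u,v); P.append(m['position']+r*d[v,u]/(m['rotation'].T@r)[2])
    P=np.array(P); y0=m['position'][1]
    b=P[(P[:,2]>55)&(P[:,2]<98)&(P[:,0]>475)&(P[:,0]<615)]
    return b
E
python3 - <<'E'
from h import *
from scipy.optimize import least_squares
m,rgb,d=wlook('w4')
b=blankfit(m,d); y=m['position'][1]
b=b[(b[:,1]>y-73+15)]
def f(p): return np.hypot(b[:,1]-p[0]-p[1]*(b[:,0]-540),b[:,2]-p[2])-38
r=least_squares(f,[y-25,0,56],loss='soft_l1'); print(len(b),r.x.round(4),np.median(abs(r.fun)))
E
```

```text
time: 5.07
tool_pos: [543.6, -32.3, 41.7]
tcp_rot: [-0.309, 1.571, -1.878]
contact_force: [0.3, 0.2, -0.1]
grip_width: 91.7
time: 5.73
tool_pos: [543.6, -8.4, 41.7]
tcp_rot: [0.191, 1.571, -1.379]
contact_force: [0.1, 0.6, 0.1]
grip_width: 91.9
time: 6.4
tool_pos: [543.6, 7.4, 41.7]
tcp_rot: [0.257, 1.571, -1.313]
contact_force: [-0.0, -0.1, 0.7]
grip_width: 91.8
t 6.4 p [543.6   7.4  41.7] zyaw -1.5698 F [-0.  -0.1  0.7] w 91.8 q [-0.13  0.59  1.69 -0.    0.86 -0.13]
14944 [ 5.89903e+01 -8.60000e-03  5.57839e+01] 0.3411489126691869
```

View pics/w4.png

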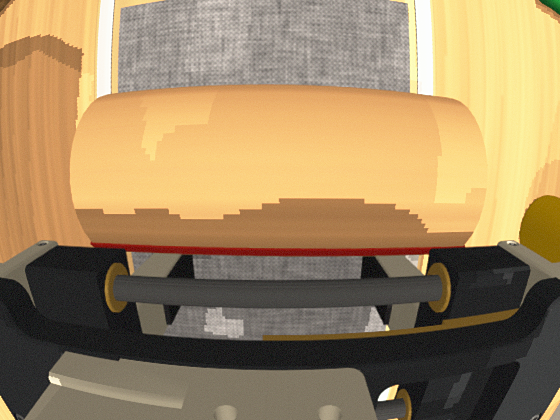

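```bash
python3 -m handwheel '[[[0,0,-0.1,0],[0,0,-0.2,0],[0,0,-0.3,0],[0,0,-0.3,0],[0,0,-0.3,0],[0,0,-0.3,0],[0,0,-0.3,0],[0,0,-0.2,0]]]' 1
python3 -m handwheel '[[[0,0,-0.1,0],[0,0,-0.1,0],[0,0,-0.1,0],[0,0,-0.1,0],[0,0,-0.1,0],[0,0,0,0]]]' 1
cat >> h.py <<'E'
from scipy.optimize import least_squares
def state(name):
    m,rgb,d=wlook(name); b=blankfit(m,d); y=m['position'][1]; b=b[(b[:,1]>y-73+15)&(b[:,1]<y+60)]
    zy=b[b[:,2]>91]; g=zy[:,1].mean() 
    b=b[abs(b[:,1]-g)<38]
    f=lambda p: np.hypot(b[:,1]-p[0]-p[1]*(b[:,0]-545),b[:,2]-p[2])-38
    r=least_squares(f,[g,0,56],loss='soft_l1'); print('blank',len(b),r.x.round(4),np.median(abs(r.fun)).round(2))
    hsv=cv2.cvtColor(rgb[:,:,::-1].copy(),cv2.COLOR_BGR2HSV)
    red=((hsv[:,:,0]<8)|(hsv[:,:,0]>172))&(hsv[:,:,1]>170)&(hsv[:,:,2]>60)
    vv,uu=np.nonzero(red); A=[];X=[]
    for u,v in zip(uu,vv):
        ry=fray(m,u,v); o=m['position']-np.array([545,r.x[0],r.x[2]])
        # cylinder along x (with slope)
        yy=o[1]-r.x[1]*o[0]; dy=ry[1]-r.x[1]*ry[0]; a=dy**2+ry[2]**2; bb=yy*dy+o[2]*ry[2]; c=yy**2+o[2]**2-38**2; D=bb*bb-a*c
        if D<0: continue
        t=(-bb-np.sqrt(D))/a; P=o+t*ry
        if abs(P[0])<75: A.append(np.arctan2(-(P[1]-r.x[1]*P[0]),P[2])); X.append(P[0])
    A=np.array(A);X=np.array(X); k=abs(A-np.median(A))<.2; print('n',k.sum(),'phi',np.median(A[k]).round(4),((np.percentile(A[k],2)+np.percentile(A[k],98))/2).round(4),'width',((np.percentile(A[k],98)-np.percentile(A[k],2))*38).round(1),'slope',np.polyfit(X[k],A[k],1)[0].round(5))
    return r.x,np.median(A[k])
E
python3 -c "
from h import *
x,p=state('w5'); print('target',x[0]+38*p)"
```

```text
time: 7.12
tool_pos: [543.6, 27.8, 41.7]
tcp_rot: [-0.65, 1.571, -2.22]
contact_force: [-0.4, 0.4, -0.3]
grip_width: 92.0
time: 7.62
tool_pos: [543.6, 32.4, 41.7]
tcp_rot: [0.92, 1.571, -0.65]
contact_force: [-0.2, -0.8, -0.4]
grip_width: 92.0
t 7.62 p [543.6  32.4  41.7] zyaw -1.5698 F [-0.2 -0.8 -0.4] w 92.0 q [-0.08  0.59  1.69 -0.    0.86 -0.08]
blank 14883 [ 8.41694e+01 -7.00000e-03  5.58795e+01] 0.35
n 7184 phi 0.1809 0.1855 width 6.9 slope 0.0
target 91.04317387619825
```

View pics/w5.png

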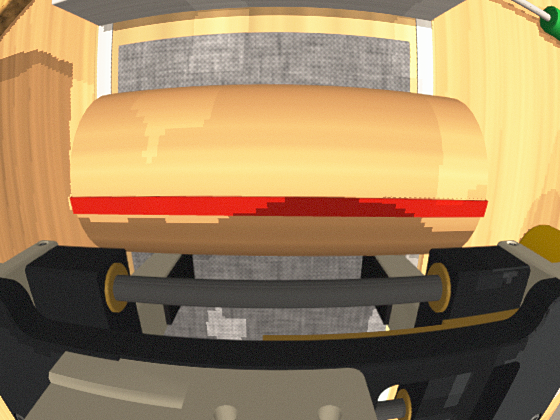

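```bash
python3 -m handwheel '[[[0,0,-0.1,0],[0,0,-0.1,0],[0,0,-0.1,0],[0,0,-0.1,0],[0,0,-0.1,0],[0,0,-0.1,0],[0,0,-0.1,0],[0,0,0,0]]]' 1
python3 -c "
from h import *
x,p=state('w6'); print('target',x[0]+38*p)"
```

```text
time: 8.33
tool_pos: [543.6, 39.5, 41.7]
tcp_rot: [-0.314, 1.571, -1.883]
contact_force: [0.4, -0.6, -0.0]
grip_width: 91.7
t 8.33 p [543.6  39.5  41.7] zyaw -1.5696 F [ 0.4 -0.6 -0. ] w 91.7 q [-0.07  0.59  1.69 -0.    0.86 -0.07]
blank 14883 [ 8.98379e+01 -7.30000e-03  5.58814e+01] 0.35
n 7858 phi 0.0336 0.0366 width 6.9 slope -2e-05
target 91.11297189819032
```

```bash
python3 -m handwheel '[[[0,0,-0.05,0],[0,0,-0.05,0],[0,0,-0.05,0],[0,0,-0.05,0],[0,0,0,0]]]' 1
python3 -c "
from h import *
x,p=state('w7'); print('target',x[0]+38*p)"
```

```text
time: 8.8
tool_pos: [543.6, 41.4, 41.7]
tcp_rot: [0.143, 1.571, -1.427]
contact_force: [-0.3, -0.7, 0.5]
grip_width: 91.6
t 8.8 p [543.6  41.4  41.7] zyaw -1.5697 F [-0.3 -0.7  0.5] w 91.6 q [-0.06  0.59  1.69 -0.    0.86 -0.07]
blank 14782 [ 9.12782e+01 -7.70000e-03  5.58721e+01] 0.35
n 7804 phi -0.0028 -0.0004 width 6.8 slope -1e-05
target 91.1732551447863
```

```bash
python3 -m handwheel '[[[0,0,-0.03,0],[0,0,-0.04,0],[0,0,0,0],[0,0,0.05,0],[0,0,0.2,0],[0,0,0.5,0],[0,0,1,0],[-1,0,1,0]]]' 1
python3 -m handwheel '[[[-3,0,0,0],[-3,0,0,0],[-3,0,0,0],[-1,0,-1,0],[0,0,-3,0],[0,0,-4,0],[0,0,-4,0],[0,0,-4,0]]]' 0
python3 -c "
from h import *
st(); snap('top','top2'); snap('side','side2'); m,r,d=wlook('w8')
for c in ('top','side'):
  for l in ('line','fence_face','fence_grip','blank_center'):
    print(c,l,[(np.round(q['point'],1).tolist(),round(q['conf'],2)) for q in bot.spot_point(c,l)[:3]])
for c,(x,y,w,h) in [('side',(180,180,170,170)),('top',(170,160,190,95))]:
    im=cv2.imread(f'pics/{c}2.png')[y:y+h,x:x+w]; s=min(800/w,600/h); cv2.imwrite(f'pics/{c}2z.png',cv2.resize(im,None,fx=s,fy=s,interpolation=cv2.INTER_CUBIC))
"
```

```text
time: 9.52
tool_pos: [542.4, 13.8, 50.5]
tcp_rot: [-1.611, 1.567, 3.103]
contact_force: [-0.3, 0.1, -0.2]
grip_width: 92.1
time: 10.18
tool_pos: [543.3, 175.4, 152.1]
tcp_rot: [1.403, 1.571, -0.168]
contact_force: [0.9, -0.4, -0.3]
grip_width: 43.3
t 10.18 p [543.3 175.4 152.1] zyaw -1.5715 F [ 0.9 -0.4 -0.3] w 43.3 q [ 0.18  0.49  1.5  -0.    1.15  0.18]
t 10.28 p [542.8 179.3 151.8] zyaw -1.5647 F [-0.2 -0.8 -0.5] w 34.9 q [0.18 0.49 1.5  0.   1.15 0.18]
top line [([465.8, 212.3], 0.71), ([236.8, 198.5], 0.67), ([442.5, 297.8], 0.67)]
top fence_face [([236.1, 201.2], 0.68), ([209.9, 206.6], 0.58)]
top fence_grip []
top blank_center [([236.5, 202.4], 0.9), ([116.7, 206.8], 0.86), ([435.2, 296.5], 0.76)]
side line [([183.5, 403.5], 0.74), ([345.3, 124.5], 0.46), ([407.2, 153.1], 0.4)]
side fence_face [([243.8, 289.4], 0.95)]
side fence_grip [([230.5, 305.7], 0.64), ([250.8, 259.5], 0.2)]
side blank_center [([339.8, 137.0], 0.93), ([181.6, 412.5], 0.75), ([256.3, 259.4], 0.66)]
```

View pics/w8.png

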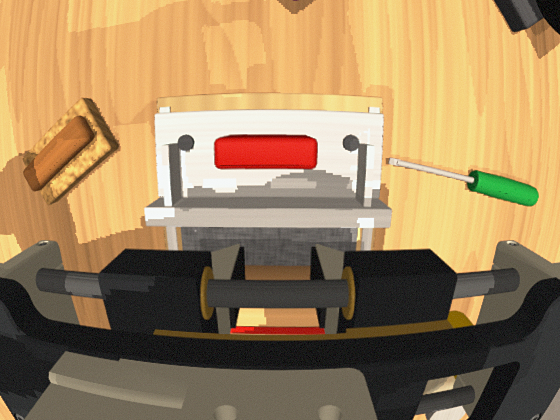

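View pics/side2z.png

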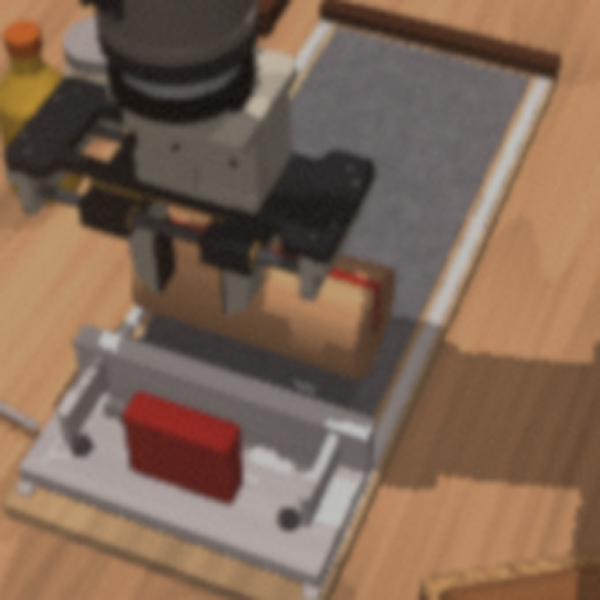

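View pics/top2z.png

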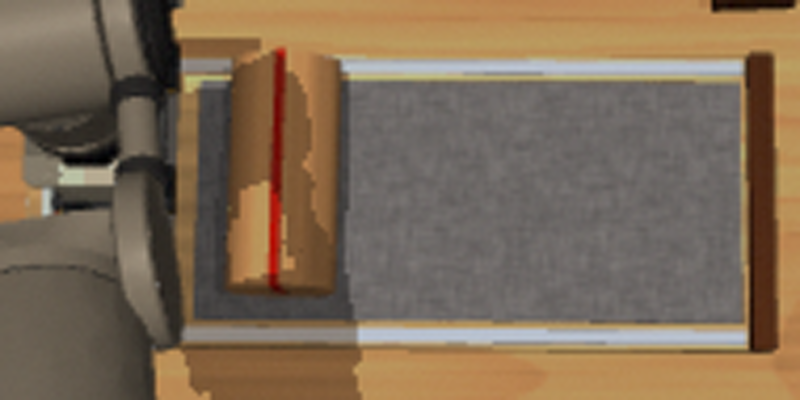

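```bash
python3 - <<'E'
from h import *
m=dict(np.load('pics/w8m.npz')); d=np.load('pics/w8_d.npy')
for n,u,v,z in [('h rear L',217,136,96),('h rear R',314,136,96),('h front',265,160,96),('h front2',265,169,96),('plate front',270,226,70),('plate top rear',270,208,70),('plate frontL',150,225,70),('plate frontR',385,222,70)]:
    r=fray(m,u,v); p=m['position']+r*d[v,u]/(m['rotation'].T@r)[2]; print(n,fplane(m,u,v,2,z).round(1),'depth',p.round(1))
for v in range(128,236,4): 
    r=fray(m,267,v); p=m['position']+r*d[v,267]/(m['rotation'].T@r)[2]; print(v,p.round(1),end='; ')
print(plan([535,268,152],-np.pi/2))
E
```

```text
h rear L [503.8 243.8  96. ] depth [492.8 241.6  36.7]
h rear R [567.5 243.8  96. ] depth [574.4 241.7  35.8]
h front [535.5 227.6  96. ] depth [535.5 227.6  96.2]
h front2 [535.5 221.5  96. ] depth [533.3 213.1  35.8]
plate front [538.3 173.5  70. ] depth [538.3 173.2  69. ]
plate top rear [538.3 187.9  70. ] depth [538.3 187.8  69.5]
plate frontL [440.  173.1  70. ] depth [439.8 173.   69.6]
plate frontR [630.4 177.   70. ] depth [630.6 176.9  69.5]
128 [534.9 247.9  35.9]; 132 [535.  244.6  36.4]; 136 [536.4 242.9  82.1]; 140 [536.8 240.7  94.5]; 144 [536.8 238.1  95.3]; 148 [536.8 235.5  95.5]; 152 [536.8 232.8  95.6]; 156 [536.8 230.2  95.8]; 160 [536.8 227.5  95.6]; 164 [536.8 224.8  95.4]; 168 [536.8 222.   94.6]; 172 [535.  210.5  35.5]; 176 [535.  207.   35.4]; 180 [535.  203.4  34.7]; 184 [535.  200.   35.2]; 188 [535.  196.7  36.3]; 192 [535.  193.2  36.4]; 196 [535.  189.6  35.9]; 200 [535.3 188.4  45.7]; 204 [535.7 188.3  59.1]; 208 [536.  187.7  69.2]; 212 [536.  184.9  70.6]; 216 [536.  181.5  69.8]; 220 [536.1 178.7  71.2]; 224 [536.  175.1  70. ]; 228 [534.4 154.7  18.3]; 232 [534.4 150.4  17.4]; [[-0.01, -0.29, -3.15, -0.0], [-0.01, -0.29, -3.15, -0.0], [-0.01, -0.29, -3.15, -0.0]]
```

```bash
python3 -m handwheel '[[[0,-0.3,-3.2,0],[0,-0.3,-3.2,0],[0,-0.2,-2.9,0],[0,0,0,0],[2.5,0,0,0],[2.5,0,0,0],[2.5,0,0,0],[2,0,0,0]]]' 0
python3 -m handwheel '[[[0,0,0.2,0],[0,0,0.2,0],[0,0,0.2,0],[0,0,0.2,0]]]' 0
python3 -c "
from h import *
wlook('w9')"
```

```text
time: 11.4
tool_pos: [535.0, 266.4, 55.0]
tcp_rot: [-1.034, 1.569, -2.604]
contact_force: [-0.7, -0.1, -0.5]
grip_width: 0.3
time: 11.73
tool_pos: [536.6, 259.3, 58.5]
tcp_rot: [1.848, 1.568, 0.278]
contact_force: [0.5, -0.8, -0.2]
grip_width: 0.2
t 11.73 p [536.6 259.3  58.5] zyaw -1.5703 F [ 0.5 -0.8 -0.2] w 0.2 q [ 0.32  0.64  1.53 -0.    0.97  0.32]
```

View pics/w9.png

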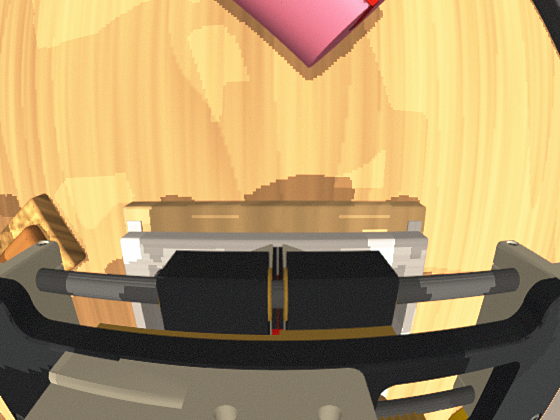

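```bash
python3 -m handwheel '[[[0,0,0.1,0],[0,0,0.1,0],[0,0,0.1,0],[0,0,0.1,0],[0,0,0.1,0],[0,0,0.1,0],[0,0,0.1,0],[0,0,0.1,0]]]' 0
python3 -m handwheel '[[[0,0,0.2,0],[0,0,0.2,0],[0,0,0.2,0],[0,0,0.2,0],[0,0,0.2,0],[0,0,0.2,0],[0,0,0.2,0],[0,0,0.2,0]]]' 0
python3 -m handwheel '[[[0,0,0.1,0],[0,0,0.1,0],[0,0,0.1,0],[0,0,0.1,0],[0,0,0.1,0],[0,0,0.1,0],[0,0,0,0]]]' 0
python3 -c "
from h import *
wlook('w10');snap('side','side3');snap('top','top3')
for c,(x,y,w,h) in [('side',(200,220,120,120)),('top',(170,160,120,90))]:
    im=cv2.imread(f'pics/{c}3.png')[y:y+h,x:x+w]; s=min(800/w,600/h); cv2.imwrite(f'pics/{c}3z.png',cv2.resize(im,None,fx=s,fy=s,interpolation=cv2.INTER_CUBIC))
"
```

```text
time: 12.45
tool_pos: [535.4, 252.1, 56.7]
tcp_rot: [2.854, 1.57, 1.285]
contact_force: [0.0, 5.0, 0.3]
grip_width: 0.3
time: 13.12
tool_pos: [535.4, 235.3, 56.7]
tcp_rot: [-0.882, 1.571, -2.452]
contact_force: [-0.5, 4.5, 0.8]
grip_width: 0.5
time: 13.7
tool_pos: [535.4, 229.3, 56.7]
tcp_rot: [-0.224, 1.57, -1.794]
contact_force: [-0.9, 3.3, 1.5]
grip_width: 0.4
t 13.7 p [535.4 229.3  56.7] zyaw -1.5698 F [-0.9  3.3  1.5] w 0.4 q [ 0.27  0.62  1.57 -0.    0.95  0.27]
```

View pics/side3z.png

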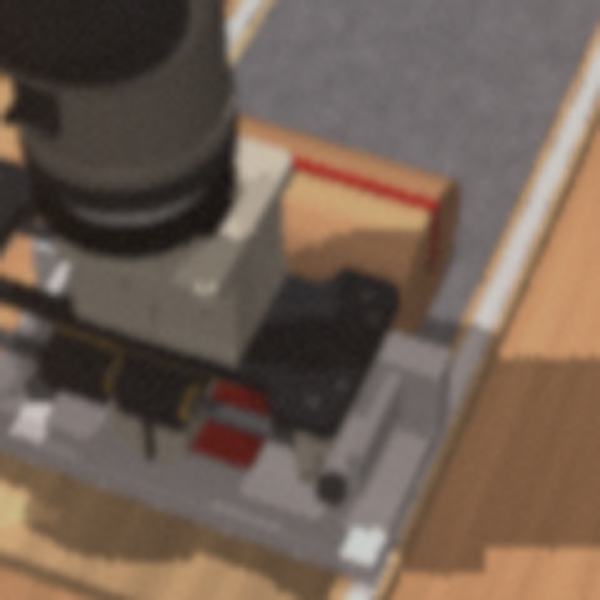

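View pics/top3z.png

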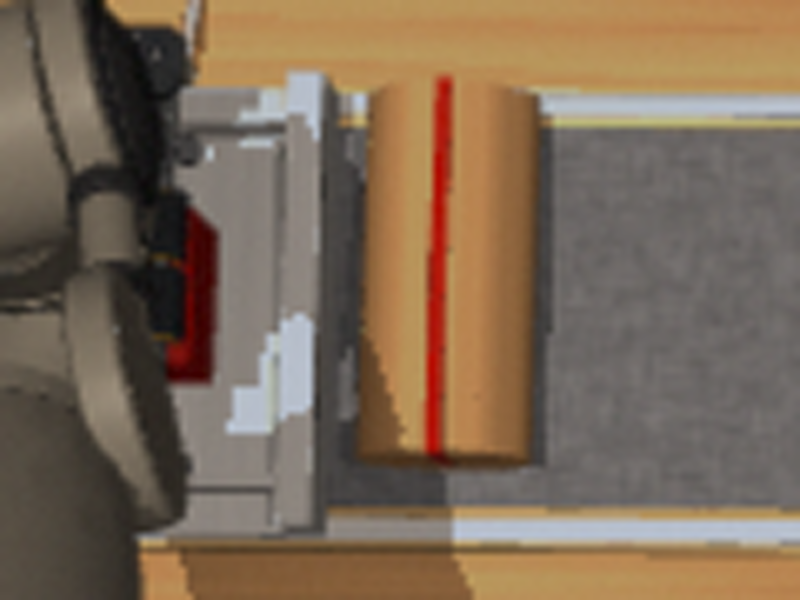

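View pics/w10.png

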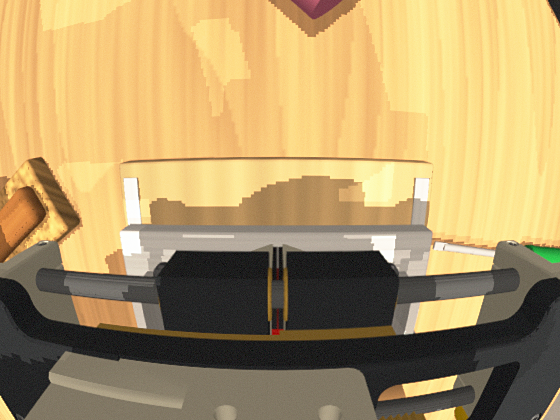

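```bash
python3 -m handwheel '[[[0,0,-0.5,0],[0,0,-1,0],[-2,0,-0.5,0],[-3.5,0,0,0],[-3.5,0,0,0],[-3,0,2,0],[0,0,4,0],[0,0,4,0]]]' 0
python3 -m handwheel '[[[0,0,4,0],[0,0,2.5,0],[0,0,1.5,0],[0,0,0.5,0],[0,0,0,0],[0,0,0,0]]]' 0
python3 -c "
from h import *
wlook('w11')"
```

```text
time: 14.52
tool_pos: [536.5, 150.0, 178.9]
tcp_rot: [1.568, 1.566, 0.002]
contact_force: [0.9, -0.5, -1.2]
grip_width: 0.5
time: 15.02
tool_pos: [535.7, 65.3, 176.6]
tcp_rot: [-2.388, 1.571, 2.325]
contact_force: [-1.2, -0.1, 0.1]
grip_width: 0.4
t 15.02 p [535.7  65.3 176.6] zyaw -1.5697 F [-1.2 -0.1  0.1] w 0.4 q [-0.02  0.41  1.56  0.    1.17 -0.02]
```

View pics/w11.png

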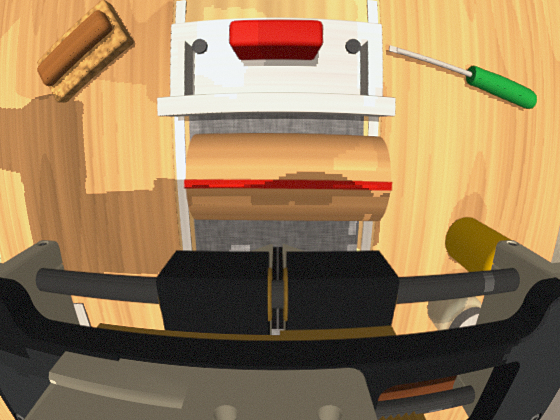

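```bash
cat >> h.py <<'E'
def cloud(m,d,step=1,r0=0,r1=240,c0=120,c1=440):
    vv,uu=np.mgrid[r0:r1:step,c0:c1:step]; vv=vv.ravel();uu=uu.ravel(); z=d[vv,uu]; k=z>0; vv,uu,z=vv[k],uu[k],z[k]
    dx,dy=uu-m['cx'],vv-m['cy']; r=np.hypot(dx,dy)+1e-9; t=r/m['fx']; c=np.stack([dx/r*np.tan(t),dy/r*np.tan(t),np.ones_like(t)],-1)*z[:,None]
    return c@m['rotation'].T+m['position'],uu,vv
def both(name):
    m=dict(np.load(f'pics/{name}m.npz')); d=np.load(f'pics/{name}_d.npy'); im=cv2.imread(f'pics/{name}.png')
    P,uu,vv=cloud(m,d)
    # plate top
    t=P[(abs(P[:,2]-70)<3)]; yc=t[:,1].max(); 
    # handle sides excluded: plate top band = strongest y histogram
    h,e=np.histogram(t[:,1],bins=np.arange(40,260,4)); 
    fr=[];re=[]
    b=P[(P[:,2]>92)&(P[:,2]<96)]; 
    y0=None
    cand=t[(t[:,0]>430)&(t[:,0]<445)|(t[:,0]>626)&(t[:,0]<640)]; y0=np.median(cand[:,1]); print('plate y0',y0)
    s=t[abs(t[:,1]-y0)<14]
    X=np.arange(445,630,5)
    for x in X:
        q=s[abs(s[:,0]-x)<2.5][:,1]; fr.append(np.min(q)); re.append(np.max(q))
    pf=np.polyfit(X-540,fr,1); pr=np.polyfit(X-540,re,1); print('plate front',pf.round(4),'rear',pr.round(4))
    b=P[(P[:,2]>60)&(P[:,2]<98)&(P[:,1]<y0-14)&(P[:,1]>y0-110)&(P[:,0]>472)&(P[:,0]<618)]
    f=lambda p: np.hypot(b[:,1]-p[0]-p[1]*(b[:,0]-540),b[:,2]-p[2]-p[3]*(b[:,0]-540))-38
    r=least_squares(f,[np.median(b[:,1]),0,56,0],loss='soft_l1'); print('blank',len(b),r.x.round(4),np.median(abs(r.fun)).round(2))
    hsv=cv2.cvtColor(im,cv2.COLOR_BGR2HSV); red=((hsv[:,:,0]<8)|(hsv[:,:,0]>172))&(hsv[:,:,1]>150)&(hsv[:,:,2]>60)
    k=red[vv,uu]&(abs(P[:,1]-r.x[0])<45)&(P[:,2]>60)&(abs(P[:,0]-543)<75); Q=P[k]
    yl=Q[:,1]-r.x[0]-r.x[1]*(Q[:,0]-540); print('line y off axis',np.median(yl).round(2),'phi',(-np.arcsin(np.median(yl)/38)).round(4),k.sum())
    print('gap centre',(np.polyval(pf,0)-r.x[0]-38).round(2),'rel yaw',(pf[0]-r.x[1]).round(4),(pr[0]-r.x[1]).round(4))
E
python3 -c "
from h import *
both('w11')"
```

```text
plate y0 155.3806875781975
plate front [-4.000000e-03  1.476326e+02] rear [-3.800000e-03  1.633635e+02]
blank 15800 [ 9.20336e+01 -7.40000e-03  5.57907e+01  1.00000e-04] 0.39
line y off axis 0.58 phi -0.0152 1647
gap centre 17.6 rel yaw 0.0035 0.0036
```

```bash
python3 -m handwheel '[[[0,0,-4,0],[0,0,-4,0],[0,0,-4,0],[0,0,-4,0],[0,0,-2.5,0],[0,0,0,0],[3,0,0,0],[3,0,0,0]]]' 0
python3 -m handwheel '[[[3,0,0,0],[2,0,0,0],[1,0,0,0],[0,0,0,0]]]' 0; python3 -c "
from h import *
st()"
```

```text
time: 15.73
tool_pos: [536.0, 251.5, 117.5]
tcp_rot: [1.804, 1.566, 0.237]
contact_force: [-0.1, -0.1, -1.4]
grip_width: 0.3
time: 16.07
tool_pos: [533.7, 249.5, 54.3]
tcp_rot: [-1.22, 1.566, -2.789]
contact_force: [-1.1, 0.5, -0.0]
grip_width: 0.5
t 16.07 p [533.7 249.5  54.3] zyaw -1.5689 F [-1.1  0.5 -0. ] w 0.5 q [ 0.31  0.64  1.54 -0.    0.96  0.31]
```

```bash
python3 -m handwheel '[[[0,0,0.3,0],[0,0,0.3,0],[0,0,0.3,0],[0,0,0.3,0],[0,0,0.2,0],[0,0,0.2,0],[0,0,0.1,0],[0,0,0.1,0]]]' 0
python3 -m handwheel '[[[0,0,0.15,0],[0,0,0.15,0],[0,0,0.15,0],[0,0,0.15,0],[0,0,0.15,0],[0,0,0.15,0],[0,0,0.15,0],[0,0,0.15,0]]]' 0; python3 -c "
from h import *
st()"
```

```text
time: 16.73
tool_pos: [535.5, 231.4, 56.8]
tcp_rot: [1.596, 1.571, 0.027]
contact_force: [0.5, 0.1, 0.0]
grip_width: 0.3
time: 17.4
tool_pos: [535.4, 219.5, 56.7]
tcp_rot: [2.706, 1.571, 1.136]
contact_force: [0.3, 4.1, -0.5]
grip_width: 0.7
t 17.4 p [535.4 219.5  56.7] zyaw -1.5698 F [ 0.3  4.1 -0.5] w 0.7 q [0.26 0.62 1.58 0.   0.94 0.26]
```

```bash
python3 -m handwheel '[[[0,0,0.1,0],[0,0,0.1,0],[0,0,0.1,0],[0,0,0.1,0],[0,0,0.1,0],[0,0,0.1,0],[0,0,0.05,0],[0,0,0,0]]]' 0
python3 -m handwheel '[[[0,0,-0.5,0],[0,0,-1,0],[-2,0,-0.5,0],[-3.5,0,0,0],[-3.5,0,0,0],[-3,0,2,0],[0,0,4,0],[0,0,4,0]]]' 0
python3 -m handwheel '[[[0,0,2.5,0],[0,0,2,0],[0,0,1.5,0],[0,0,0.5,0],[0,0,0,0],[0,0,0,0]]]' 0
python3 -c "
from h import *
wlook('w12'); both('w12')"
```

```text
time: 18.07
tool_pos: [535.4, 212.8, 56.7]
tcp_rot: [-0.107, 1.571, -1.677]
contact_force: [0.3, 3.3, 0.5]
grip_width: 0.4
time: 18.73
tool_pos: [536.5, 133.5, 179.0]
tcp_rot: [1.527, 1.566, -0.04]
contact_force: [0.3, -0.3, -0.6]
grip_width: 0.5
time: 19.23
tool_pos: [535.6, 68.7, 176.7]
tcp_rot: [-1.996, 1.571, 2.717]
contact_force: [-0.7, -0.4, 0.8]
grip_width: 0.3
t 19.23 p [535.6  68.7 176.7] zyaw -1.5699 F [-0.7 -0.4  0.8] w 0.3 q [-0.01  0.41  1.56  0.    1.17 -0.02]
plate y0 139.1206980910104
plate front [-2.110000e-02  1.261869e+02] rear [-4.100000e-03  1.468068e+02]
blank 14656 [ 9.20665e+01 -7.40000e-03  5.57918e+01  1.00000e-04] 0.39
line y off axis 0.57 phi -0.0149 1693
gap centre -3.88 rel yaw -0.0137 0.0034
```

View pics/w12.png

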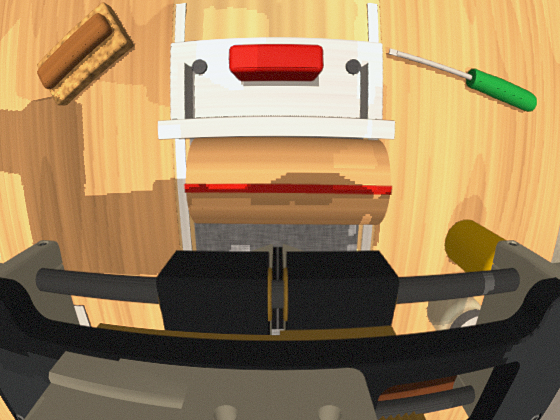

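```bash
python3 -m handwheel '[[[0,0,-4,0],[0,0,-4,0],[0,0,-4,0],[0,0,-3,0],[0,0,-2,0],[0,0,0,0],[3,0,0,0],[3,0,0,0]]]' 0
python3 -m handwheel '[[[3,0,0,0],[2,0,0,0],[1,0,0,0],[0,0,0.3,0],[0,0,0.3,0],[0,0,0.3,0],[0,0,0.2,0],[0,0,0,0]]]' 0; python3 -c "
from h import *
st()"
```

```text
time: 19.95
tool_pos: [536.2, 239.6, 117.5]
tcp_rot: [1.784, 1.566, 0.216]
contact_force: [0.3, 0.4, -1.3]
grip_width: 0.8
time: 20.62
tool_pos: [536.2, 226.7, 58.1]
tcp_rot: [1.759, 1.568, 0.188]
contact_force: [-0.0, -0.1, 0.7]
grip_width: 0.5
t 20.62 p [536.2 226.7  58.1] zyaw -1.5703 F [-0.  -0.1  0.7] w 0.5 q [ 0.27  0.62  1.57 -0.    0.95  0.27]
```

```bash
python3 -m handwheel '[[[0,0,0.3,0],[0,0,0.3,0],[0,0,0.2,0],[0,0,0.2,0],[0,0,0.1,0],[0,0,0,0]]]' 0; python3 -c "
from h import *
st()"
```

```text
time: 21.12
tool_pos: [535.4, 215.8, 56.7]
tcp_rot: [-0.646, 1.571, -2.216]
contact_force: [0.2, -0.9, 0.7]
grip_width: 0.5
t 21.12 p [535.4 215.8  56.7] zyaw -1.5701 F [ 0.2 -0.9  0.7] w 0.5 q [ 0.25  0.62  1.58 -0.    0.94  0.25]
```

Contact resumes at about 212.8, so I go on to 211.3 at 6 mm/s.

```bash
python3 -m handwheel '[[[0,0,0.1,0],[0,0,0.1,0],[0,0,0.05,0],[0,0,0.05,0],[0,0,0.05,0],[0,0,0.05,0],[0,0,0.05,0],[0,0,0,0]]]' 0
python3 -m handwheel '[[[0,0,-0.5,0],[0,0,-1,0],[-2,0,-0.5,0],[-3.5,0,0,0],[-3.5,0,0,0],[-3,0,2,0],[0,0,4,0],[0,0,4,0]]]' 0
python3 -m handwheel '[[[0,0,2.5,0],[0,0,2,0],[0,0,1.5,0],[0,0,0.5,0],[0,0,0,0],[0,0,0,0]]]' 0
python3 -c "
from h import *
wlook('w13'); both('w13')"
```

```text
time: 21.78
tool_pos: [535.4, 211.9, 56.7]
tcp_rot: [2.723, 1.57, 1.153]
contact_force: [-1.0, 3.8, -0.8]
grip_width: 0.6
time: 22.45
tool_pos: [536.5, 132.0, 179.1]
tcp_rot: [1.553, 1.566, -0.013]
contact_force: [-0.0, -0.4, -0.4]
grip_width: 0.3
time: 22.95
tool_pos: [535.6, 67.2, 176.7]
tcp_rot: [-2.813, 1.571, 1.9]
contact_force: [-0.6, 0.6, 0.8]
grip_width: 0.7
t 22.95 p [535.6  67.2 176.7] zyaw -1.5699 F [-0.6  0.6  0.8] w 0.7 q [-0.02  0.41  1.56  0.    1.17 -0.02]
plate y0 137.75790218652247
plate front [-2.210000e-02  1.252362e+02] rear [1.600000e-03 1.456429e+02]
blank 14507 [ 9.12330e+01 -7.50000e-03  5.57907e+01  0.00000e+00] 0.4
line y off axis -0.18 phi 0.0047 1692
gap centre -4.0 rel yaw -0.0146 0.0091
```

View pics/w13.png

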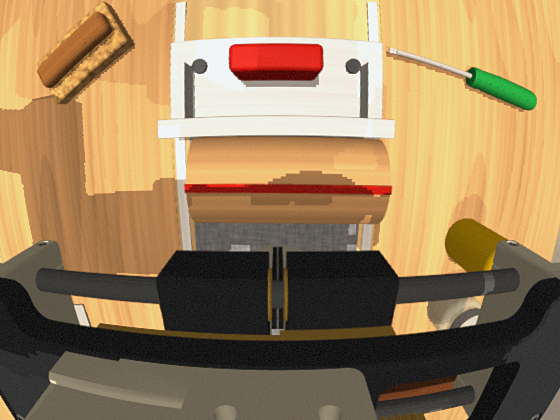

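```bash
python3 -m handwheel '[[[-2,0,0,0],[-2,0,0,0],[-2,0,0,0],[0,0,0,0],[0,0,0,0],[0,0,0,0]]]' 0
python3 -c "
from h import *
snap('side','side4'); wlook('w14'); both('w14')
im=cv2.imread('pics/side4.png'); cv2.imwrite('pics/side4z.png',cv2.resize(im[120:360,130:400],None,fx=2.4,fy=2.4,interpolation=cv2.INTER_CUBIC))"
```

```text
time: 23.5
tool_pos: [535.1, 67.4, 235.9]
tcp_rot: [-1.553, 1.57, -3.122]
contact_force: [0.0, 0.1, 0.2]
grip_width: 0.3
t 23.55 p [534.9  67.2 235.5] zyaw -1.5689 F [ 0.2  0.  -0.3] w 0.6 q [-0.02  0.36  1.47 -0.    1.31 -0.02]
plate y0 138.06048212305066
plate front [-2.030000e-02  1.255054e+02] rear [1.500000e-03 1.460567e+02]
blank 9954 [ 9.13556e+01 -8.10000e-03  5.57871e+01  4.00000e-04] 0.43
line y off axis -0.35 phi 0.0092 1092
gap centre -3.85 rel yaw -0.0122 0.0097
```

View pics/side4z.png

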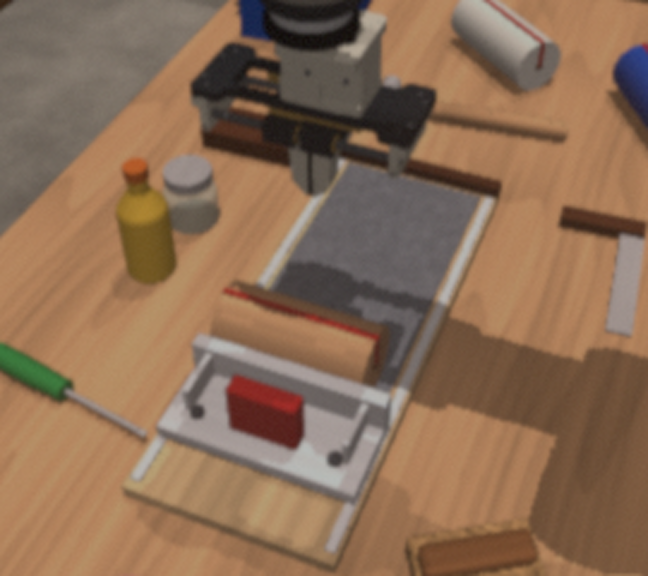

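```bash
python3 -c "
from h import *
st(); bot.close_job()"
```

```text
t 23.6 p [534.9  67.  235.4] zyaw -1.5691 F [-0.7  0.8  0.3] w 0.0 q [-0.02  0.36  1.47 -0.    1.31 -0.02]
the job is handed in; nothing more can be done
```

The red line faces up to within the measuring error, the fence rests against the blank, and I handed the job in at 23.6 s of the 69 s allowed.

I rolled the blank about 109 mm towards the parked fence by pushing it low on its side with the open fingers. It did not lift and no push force showed above sensor noise. I then pushed the fence up by its handle with the shut fingers at about 4–5 N, with the last stretch at 6 mm/s, and backed the arm clear.

**Line:** The last two wrist-camera checks put it 0.005 and 0.009 rad from straight up. Counting the roll from my first view of the end face gives about 0.03 rad instead, so those disagree slightly.

**Contact:** The final push moved the blank back about 0.8 mm, which shows the fence reached it. The blank and fence were about 0.004 rad out of parallel, roughly 0.3 mm at each end.

**Check that failed:** My automatic gap reading did not work once the two touched; it gave an impossible −4 mm because it mixed blank and fence points. The fence's rear-edge angle also shifted in those last readings, which I take to be the same fault.

**Bystanders:** In the last side picture, those in view (glue, screws, square, driver, sander and part of the hammer) looked where they had been. I did not measure them, and the offcut was mostly hidden by the gripper.

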